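# Bring a case of pan handles into the packing bay and hold its lid open

## Robot

A 6-joint arm with a two-finger parallel gripper is mounted at the origin on the work surface. World frame = base frame: x ahead of the robot, y to its left, z up, the work surface at z = 0. Lengths are in m, angles in rad, forces in N, time in s.
With the tool pointing down it reaches from about 0.4 to 0.825 m from the base axis. Payload 7 kg.
Tool frame: the origin (TCP) lies between the finger pads; the fingertips stand 11 mm ahead of it and the grasp point (between the pads) lies 8 mm behind it; z points along the fingers, y is the line along which they close (so a half turn about z gives the same grasp; the last joint's range is limited). The gripper opens to 85 mm and grips with 20 to 120 N. Pads are 22 mm wide; open, the fingers measure 114 mm over their backs; the gripper's body (76 mm by 85 mm) begins 54 mm behind the grasp point. The pads swing forward as they close: fully open they stand 13 mm farther back than shut.
Start: joints at [1.518, 0.359, 0.012, 0, -1.224, -0.288], TCP at [0.226, 0.636, 0.242] pointing down, gripper open.
Joint ranges: [-3.07, 3.07], [-1.43, 2.12], [-1.02, 1.25], [-3.03, 1.67], [-3.05, -0], [-3.03, 3.03]. Speed limits (rad/s): [2.39, 2.39, 3.01, 3.14, 3.14, 3.14].

## Interface

Orientations are given as a unit quaternion [w, x, y, z].
In Python, from plant import robot, get_image gives the robot as it stands. Calls block until the motion is done:
- robot.movep(position, orientation): joint-space move of the TCP to a pose.
- robot.move_linear(position, frame=None, max_speed=0.15): straight line of the TCP; frame=None keeps the orientation; max_speed is the mean speed in m/s.
- robot.set_joints(angles): joint-space move.
- robot.command_gripper(opening, effort=None): opening from 0.0 (shut) to 1.0 (fully open); effort is the grip in N (None keeps the last); returns when the fingers have stopped.
- robot.dwell(seconds).
- robot.inverse_kinematics(position, orientation): joint angles nearest the present ones, or None.
- get_image(name): name is "scene" or "top" or "wrist"; returns a dict with "color" (384x512x3 uint8, blue, green, red), "mtx" (3x3 intrinsics, pixels), "k1" (the pictures are not rectified: a ray, as slopes to the right and down, at radius r is drawn at 1 + k1 r^2 times it, then the intrinsics apply), "R" (3x3) and "t" (3): a world point X has camera coordinates R X + t; the wrist camera has in their place "hand_eye" (4x4, takes a point from camera to tool coordinates, whose origin is the TCP and whose axes are the flange's). Camera axes: x right, y down, z forward; pixel columns grow to the right and rows downward; lengths in m; the calibration is good to about 2 mm. A picture is of the moment at which its call begins: read the wrist's pose just before it. There is no depth.
A pose or a line that the arm cannot do raises robot.MotionError and nothing moves.
- robot.job_done(): hands the job in; it is judged then, once.
Readings, each from a call of its own:
- robot.get_clock(): time.
- robot.get_qpos(): joint angles.
- robot.get_dq(): joint speeds.
- robot.get_joint_efforts(): joint torques, N m.
- robot.get_tool_pos(): TCP position.
- robot.get_eef_rot(): TCP orientation.
- robot.get_wrist_force(): force on the tool from outside, world axes, zero at the start.
- robot.get_moment(): the same for the moment, N m.
- robot.get_opening(): opening from 0.0 (shut) to 1.0 (fully open).
- robot.get_grasp_force(): force on a finger pad.
Only numpy, scipy, OpenCV 4.12 (cv2) and the standard library are available. Lean on these libraries where they do the work, as an engineer would, in place of code of your own. Each camera call takes 0.05 s, during which the arm holds its last target. There are 200 camera calls.

## Task

Push the grey case of pan handles along the rollers until it is fully home against the stop of the packing bay. Then try its lid by the steel handle before touching the latch: if the catch holds it down, slide the little release tab on the latch across to the far end of its slot. Raise the lid by its handle to at least 60 degrees and finish while still holding it open by the handle; leave the other things on the bench where they are.

Things in the scene. Friction and masses are not known exactly. Their poses are not given: they have to be found in the camera images.
- lane: Bench-top roller lane fixed to the bench, blue side channels 274 mm apart over all (tops 62 mm high), 550 mm long, from lane y = -0.215 to 0.335. Origin on the bench under its centre line; y along the lane, x across. 14 passive rollers with tops 50 mm above the bench. The packing bay is its -y end; a case home has its origin at lane y = -0.100, x = 0. The channels guide the case with 3 mm play
- bay_stop (a point): point on the lane's centre line, at roller-top height, in the plane of the faces of the stop's rubber bumpers (lane y = -0.200); the stop plate behind is 90 mm high. The bay's six black rubber-sleeved rollers drag: about 4 N to push the case there, under 1 N on the bare rollers before
- hold_downs (a point): centre between the mouths of the bay's two steel hold-down rails (at lane x = +-0.132, tops 70 mm high, lane y from here to the stop, flared mouths 78 mm high reaching 30 mm further out). They reach over the case's foot with 3 mm of play: a case that is home cannot be lifted or tipped
- case: Grey plastic parts case, 0.5 to 0.9 kg without lid: foot plate 260 (x) x 200 (y) x 8 mm, walls 240 x 180 mm, 100 mm high, standing on the rollers. Origin at the centre of its underside, z up. Its -y end (lid hinge) goes first into the bay; at its +y end a black latch housing (100 wide in x, y from 0.090 to 0.122, z from 0.050 to 0.100) stands out from the wall
- case_push (a point): point on the case: centre of the latch housing's flat outer (+y) face, 0.122 along y and 75 mm above the underside: the place to push
- lid_hinge (a point): point on the case: middle of the lid's hinge line (along case x), at case y = -0.090, z = 0.100
- lid (a joint): angle of the lid, rad: 0 shut, grows as the +y edge rises, stop at 1.3. Lid 246 x 186 x 8 mm, 0.26 kg with handle: about 1.6 N at the handle lifts it when free; it falls shut when let go at any angle. When the pawl inside the latch has caught it, it rises only 0.03 rad (5 mm at the handle), then stops firmly; the pawl is out of sight and about half of the cases come caught
- lid_grip: steel bow handle fixed on top of the lid, moves with it (origin on the hinge line; axes as the lid's: y from the hinge to the free edge, z out of the lid's top)
- grip_bar (a point): point on the handle: middle of its round bar (12 mm diameter, 110 mm long along case x), 158 mm from the hinge line along the lid and 43 mm above the hinge level; 34 mm clear under the bar's centre line to the lid's top
- release (a joint): position of the release tab, m: 0 as found, 0.020 at the other end of its slot; slides along case +x at about 2 N and stays where it is left. Fully across it tips the pawl inside clear for good (one that had not caught is not touched)
- release_tab (a point): centre of the release tab: an upright steel tab 12 (x) x 14 (y) x 18 mm on top of the latch housing, at case x = -0.034 when the joint is 0, y = 0.112; its foot is at case z = 0.100, its top at 0.118
- driver: bystander: yellow electric screwdriver, 230 mm long, 42 mm thick, lying to the right of the bay's stop; origin under its middle
- tape: bystander: roll of brown tape lying flat to the right of the bay's stop, 96 mm across, 48 mm high; origin at its underside
- pan: bystander: steel casserole with two small loop handles, 200 mm across, 65 mm high, left of the lane
- saucepan: bystander: steel pot with two small loop handles, 150 mm across, 85 mm high, right of the lane
- screw_bowl: bystander: small steel bowl, 90 mm across, 30 mm high, beyond the lane
- pan_handle: bystander: black pan handle, 140 x 24 x 18 mm, lying beyond the lane
- spanner: bystander: spanner 170 mm long, lying left of the lane's open end

How it is judged:
By the outcome, as a careful person would: the job done as asked, in the order asked, and still so for the second after the job is handed in, while the arm keeps its last pose, push and grip.
It also fails if it takes over 72 s, if anything falls off the work surface, if the arm or the gripper's body presses on something with over 40 N, if the wrist force passes 120 N, or if a joint passes its speed limit or range.

## Working session

There is one attempt and no reset: what is moved stays moved. The work goes in short steps, each a Python script; the robot and the scene stay as the last script left them, time stands still between calls to the robot, and variables do not carry over. Pictures are saved under pics/ and viewed, at most 10 in all, crops included, and the job is handed in when it is done.

```bash
mkdir -p pics; ls; python3 - <<'E'
from plant import robot,get_image
import cv2,numpy as np
for n in ("scene","top"):
    d=get_image(n); cv2.imwrite(f"pics/{n}0.png",cv2.resize(d["color"],(768,576),interpolation=cv2.INTER_CUBIC))
    np.savez(f"pics/{n}0.npz",**{k:d[k] for k in("color","mtx","k1","R","t")})
    print(n,d["mtx"].tolist(),d["k1"],np.round(-np.array(d["R"]).T@np.array(d["t"]),3))
print(robot.get_clock(),robot.get_eef_rot(),robot.get_wrist_force())
E
```

```text
pics
scene [[458.183681257186, 0.0, 260.2576587558481], [0.0, 458.183681257186, 192.0077066924642], [0.0, 0.0, 1.0]] 0.04587104973105799 [ 1.157 -0.65   1.404]
top [[474.0029385460292, 0.0, 254.4977747975214], [0.0, 474.0029385460292, 193.0151124737867], [0.0, 0.0, 1.0]] -0.12242277135140518 [ 0.422 -0.003  1.85 ]
0.1 [ 7.27322112e-04  9.85506274e-01 -1.69637410e-01 -6.64604379e-05] [-0.16390702  0.40876656  0.64525961]
```

View pics/scene0.png

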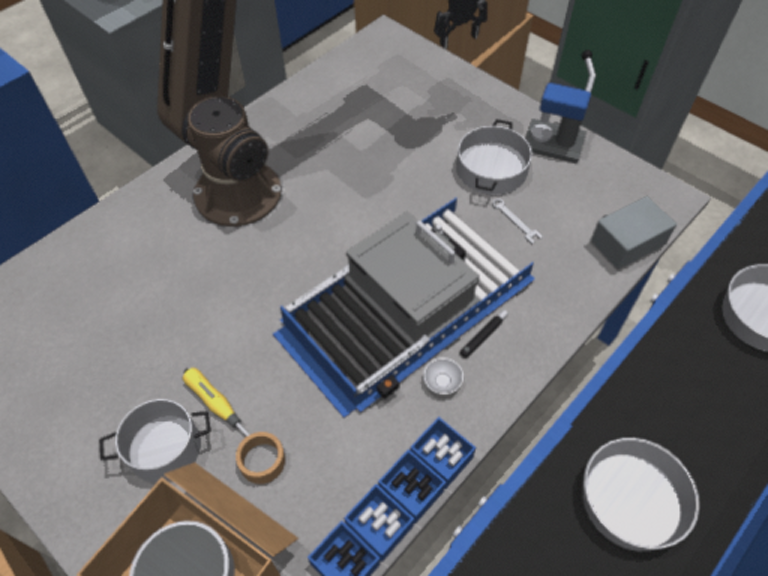

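View pics/top0.png

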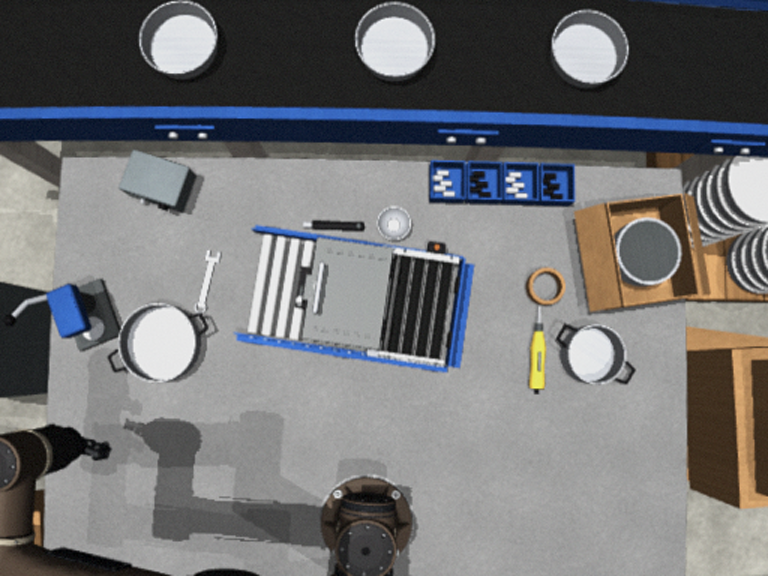

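The scene view shows the case mid-lane at about (410,265) with its handle at (436,242), and the bay with its black rollers toward (330,340). In the top view the handle is at (319,288), the tab near (301,300), and the stop at x≈465. So lane +y points left in the top image (world +y). Next I'll take zoomed crops.

```bash
python3 - <<'E'
import cv2,numpy as np
def crop(n,x0,y0,w,h,s):
    im=np.load(f"pics/{n}0.npz")["color"][y0:y0+h,x0:x0+w]
    im=cv2.resize(im,None,fx=s,fy=s,interpolation=cv2.INTER_CUBIC)
    for x in range((x0//10+1)*10,x0+w,10): cv2.line(im,((x-x0)*s,0),((x-x0)*s,5 if x%50 else 14),(0,255,255),1)
    for y in range((y0//10+1)*10,y0+h,10): cv2.line(im,(0,(y-y0)*s),(5 if y%50 else 14,(y-y0)*s),(0,255,255),1)
    cv2.imwrite(f"pics/{n}_c.png",im)
crop("top",155,148,165,102,4); crop("scene",180,130,180,145,4)
E
```

```text
(no output)
```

View pics/top_c.png

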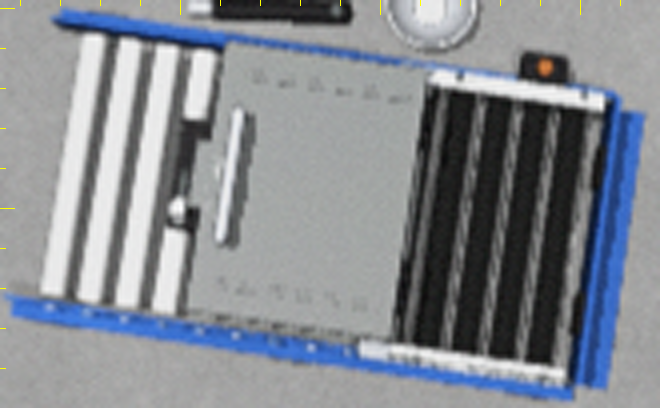

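View pics/scene_c.png

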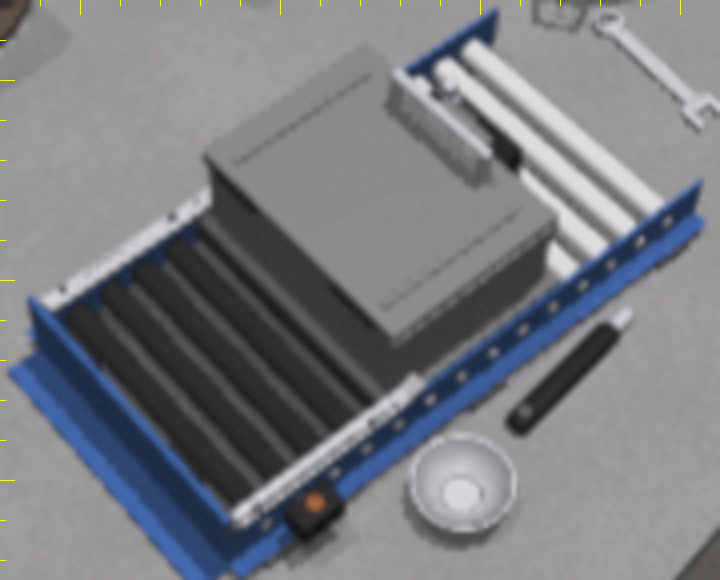

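Top crop: the bar runs (214.5,175.5)–(210.2,208.5), lid corners are at (210.5,159), (262.5,165.5), (254,233) and (201.5,226), and the tab is at (199,200.5). Scene crop: the bar runs (279.5,148)–(302.5,170), and the lid corners, tab and stop plate are all visible. Now I'll triangulate these points and fit the model.

```bash
cat > h.py <<'E'
import numpy as np, cv2
from scipy.optimize import least_squares
def proj(X,K,k1,R,t):
    c=np.atleast_2d(X)@np.asarray(R).T+np.asarray(t).ravel()
    s=c[:,:2]/c[:,2:]; s=s*(1+k1*(s**2).sum(1,keepdims=True))
    return s*[K[0][0],K[1][1]]+[K[0][2],K[1][2]]
def tri(obs,x0=(0.5,0.1,0.15)):   # obs: list of (pixel, cam tuple)
    r=least_squares(lambda X:np.ravel([proj(X,*c)[0]-p for p,c in obs]),x0)
    return r.x,np.sqrt(r.cost*2/len(obs))
def rz(a): return np.array([[np.cos(a),-np.sin(a),0],[np.sin(a),np.cos(a),0],[0,0,1]])
def lane2w(p,L): return np.asarray(p)@rz(L[2]).T+[L[0],L[1],0]
E
cat > fit.py <<'E'
from h import *
cam={n:(lambda d:(d["mtx"],float(d["k1"]),d["R"],d["t"]))(np.load(f"pics/{n}0.npz")) for n in("top","scene")}
off={"top":(155,148),"scene":(180,130)}
px=lambda n,c:(np.array(c)+.5)/4-.5+off[n]
P={ # name:(local, frame, top, scene)
'bar+':((.055,.068,.193+.006),'c',(238,110),(490,160)),'bar-':((-.055,.068,.199),'c',(221,242),(398,72)),
'l-+':((.123,-.09,.158),'c',(430,70),(395,340)),'l--':((-.123,-.09,.158),'c',(397,340),(207,155)),
'l++':((.123,.096,.158),'c',(222,44),(555,220)),'l+-':((-.123,.096,.158),'c',(186,312),(365,44)),
'tab':((-.034,.112,.166),'c',(177,210),(447,72)),
'ch+':((.137,.335,.062),'l',(57,12),(700,183)),'ch-':((-.137,.335,.062),'l',(12,300),(497,12)),
}
for k,(l,f,a,b) in P.items():
    print(k,*[np.round(v,4) for v in tri([(px("top",a),cam["top"]),(px("scene",b),cam["scene"])])])
def res(v,full=False):
    o=[]
    for k,(l,f,a,b) in P.items():
        q=np.array(l,float)+([0,v[3],0] if f=='c' else 0)
        w=lane2w(q,v)
        e=[proj(w,*cam["top"])[0]-px("top",a),proj(w,*cam["scene"])[0]-px("scene",b)]
        if full: print(k,np.round(np.ravel(e),1))
        o+=e
    return np.ravel(o)
r=least_squares(res,[.6,0,-.1,.05],loss='soft_l1'); res(r.x,True); print(r.x)
L=r.x; print("push",lane2w([0,L[3]+.122,.125],L),"bar home",lane2w([0,-.1+.068,.193],L))
E
python3 fit.py
```

```text
bar+ [0.6418 0.1149 0.184 ] 0.4216
bar- [0.5257 0.1281 0.1909] 1.0658
l-+ [ 0.6864 -0.0548  0.1524] 0.667
l-- [ 0.4443 -0.0267  0.1517] 1.5496
l++ [0.7057 0.132  0.1413] 0.3576
l+- [0.4633 0.1595 0.1511] 0.4866
tab [0.5521 0.1666 0.1784] 0.2753
ch+ [0.7481 0.2982 0.0647] 0.1328
ch- [0.4757 0.3361 0.0547] 1.2257
bar+ [ 0.9 -0.1 -1.7 -2.2]
bar- [ 0.4 -2.2 -0.9  0.1]
l-+ [-0.3 -0.9 -0.6 -0.6]
l-- [-1.6 -0.7 -1.5 -1.5]
l++ [ 0.8 -1.7  1.4 -1.6]
l+- [-0.6 -1.2  0.2 -0.8]
tab [ 0.8 -1.1  0.1  3.3]
ch+ [-0.3  0.7 -0.6 -0.1]
ch- [-0.5 -0.4 -2.  -1. ]
[ 0.56803538 -0.01617244 -0.12459657  0.06575056]
push [0.59136798 0.17012266 0.125     ] bar home [ 0.5640586  -0.04792437  0.193     ]
```

The lane fit is consistent to a few mm: lane origin (0.568, -0.016), yaw -7.1°, case at lane y 0.066. I'll move over the latch and take two wrist views to refine it.

```bash
cat >> h.py <<'E'
L0=np.array([0.568,-0.0162,-0.1246])
from scipy.spatial.transform import Rotation as Ro
def quat(a,tilt=0.0):
    """tool down, tool y along lane direction a (deg in lane frame, 0 = lane x); tilt about lane x (rad)"""
    yaw=np.degrees(L0[2])+a
    th=np.radians((yaw+90)/2)
    r=Ro.from_quat([np.cos(th),np.sin(th),0,0])
    ax=np.array([np.cos(L0[2]),np.sin(L0[2]),0])
    q=(Ro.from_rotvec(ax*tilt)*r).as_quat()
    return np.array([q[3],q[0],q[1],q[2]])
def wcam(d,p,q):
    T=np.eye(4); T[:3,:3]=Ro.from_quat([q[1],q[2],q[3],q[0]]).as_matrix(); T[:3,3]=p
    W=np.linalg.inv(T@np.asarray(d["hand_eye"]))
    return (np.array(d["mtx"]),float(d["k1"]),W[:3,:3],W[:3,3])
def snap(robot,get_image,name):
    p,q=robot.get_tool_pos(),robot.get_eef_rot(); d=get_image("wrist"); c=wcam(d,p,q)
    np.savez(f"pics/{name}.npz",color=d["color"],K=c[0],k1=c[1],R=c[2],t=c[3]); return d["color"]
def load(name):
    d=np.load(f"pics/{name}.npz"); return (d["K"],float(d["k1"]),d["R"],d["t"])
E
python3 - <<'E'
from plant import robot,get_image
from h import *
import cv2
for a in(0,180,90,-90):
    j=robot.inverse_kinematics(lane2w([0,.22,.30],L0),quat(a)); print(a,None if j is None else np.round(j,2))
best=min((a for a in(0,180) if robot.inverse_kinematics(lane2w([0,.22,.30],L0),quat(a)) is not None),key=lambda a:abs(robot.inverse_kinematics(lane2w([0,.22,.30],L0),quat(a))[5]))
print(best)
robot.command_gripper(0.0)
robot.movep(lane2w([-.02,.24,.36],L0),quat(best)); robot.dwell(.2)
A=snap(robot,get_image,"w1")
robot.move_linear(lane2w([-.02,.17,.36],L0)); robot.dwell(.2)
B=snap(robot,get_image,"w2")
cv2.imwrite("pics/w12.png",cv2.resize(np.vstack([A,B]),None,fx=.78,fy=.78)[:600])
cv2.imwrite("pics/w1.png",cv2.resize(A,(768,576))); cv2.imwrite("pics/w2.png",cv2.resize(B,(768,576)))
print(robot.get_clock(),robot.get_tool_pos())
g=np.array([proj(lane2w(p,L0),*load(w))[0] for w in("w1","w2") for p in([0,.066+.068,.199],[-.034,.178,.168])]); print(g.round())
E
```

```text
0 [ 0.64  0.25 -0.01  0.   -1.31  2.38]
180 [ 0.64  0.25 -0.01  0.   -1.31 -0.76]
90 [ 0.64  0.25 -0.01  0.   -1.31 -2.33]
-90 [ 0.64  0.25 -0.01  0.   -1.31  0.81]
180
3.9833 [0.56936476 0.15566498 0.35970679]
[[234.  57.]
 [272. 110.]
 [235. 141.]
 [272. 182.]]
```

View pics/w1.png

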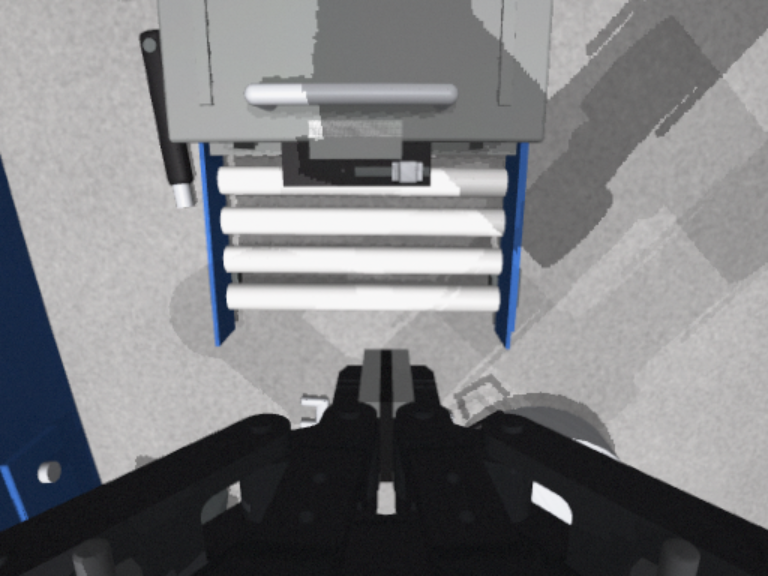

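View pics/w2.png

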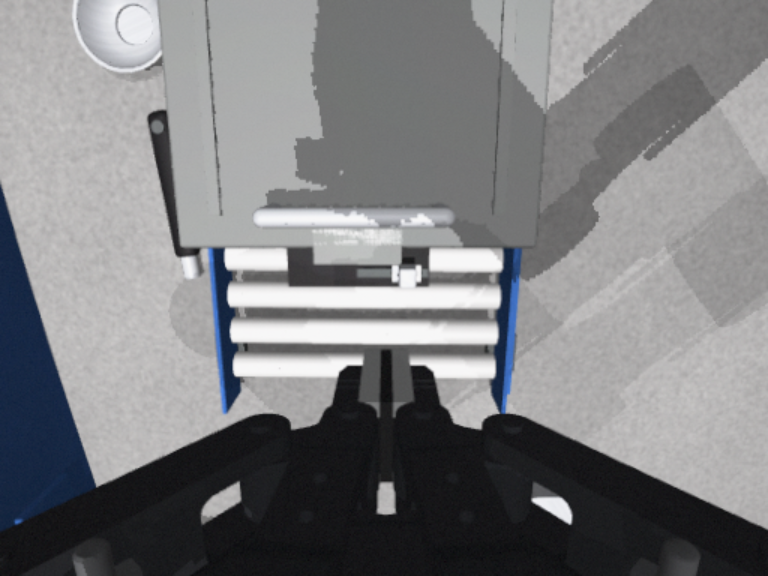

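In both wrist views the bar is at (247–457, 94) and (254–454, 217), the tab at (407,172) and (406,275), and the housing's outer edge at y=185 and y=285. The channel ends are also visible. I'll refit with these.

```bash
python3 - <<'E'
from h import *
s=lambda c:(np.array(c)+.5)*2/3-.5
c1,c2=load("w1"),load("w2")
P={'bar+':((.055,.068,.193),1,(250,94),(257,217)),'bar-':((-.055,.068,.193),1,(454,93),(451,217)),
'l+':((.123,.096,.158),1,(170,141),(181,247)),'l-':((-.123,.096,.158),1,(543,140),(536,247)),
'tab':((-.034,.112,.168),1,(407,172),(406,275)),'h+':((.05,.122,.15),1,(283,185),(289,286)),'h-':((-.05,.122,.15),1,(431,185),(429,286)),
'ch+':((.137,.335,.062),0,(218,346),(225,412)),'ch-':((-.137,.335,.062),0,(509,347),(503,412))}
for k,(l,f,a,b) in P.items():
    X,e=tri([(s(a),c1),(s(b),c2)]); print(k,X.round(4),round(e,2), 'lane',((X-[L0[0],L0[1],0])@rz(L0[2])).round(4))
def res(v,f=0):
    o=[]
    for k,(l,c,a,b) in P.items():
        w=lane2w(np.array(l)+[0,v[3]*c,0],v); e=np.r_[proj(w,*c1)[0]-s(a),proj(w,*c2)[0]-s(b)]; o.append(e)
        if f: print(k,e.round(1))
    return np.ravel(o)
r=least_squares(res,[*L0,.066],loss='soft_l1'); res(r.x,1); print(r.x)
E
```

```text
bar+ [0.6429 0.113  0.1917] 0.24 lane [0.0583 0.1375 0.1917]
bar- [0.5276 0.1273 0.1935] 0.13 lane [-0.0579  0.1374  0.1935]
l+ [0.7086 0.1292 0.1572] 0.04 lane [0.1214 0.1617 0.1572]
l- [0.468  0.1589 0.1593] 0.16 lane [-0.121   0.1613  0.1593]
tab [0.5576 0.1687 0.1541] 0.1 lane [-0.0333  0.1821  0.1541]
h+ [0.6408 0.1668 0.1519] 0.18 lane [0.0494 0.1907 0.1519]
h- [0.5424 0.1792 0.1516] 0.03 lane [-0.0497  0.1907  0.1516]
ch+ [0.7503 0.3096 0.0505] 0.01 lane [0.1404 0.3459 0.0505]
ch- [0.4746 0.3469 0.0447] 0.52 lane [-0.1378  0.3486  0.0447]
bar+ [ 2.8 -1.3  3.1 -0.8]
bar- [-3.8 -0.7 -3.8 -0.7]
l+ [-1.9  3.  -1.9  2.9]
l- [1.2 3.9 0.8 3.2]
tab [ 0.8 -1.1  1.   1.8]
h+ [-0.4 -0.1 -0.7 -0.5]
h- [-0.3  0.  -0.2 -0.3]
ch+ [-1.  -0.5 -0.8  0.7]
ch- [ 1.9 -0.6  2.7  1.2]
[ 0.56889678 -0.0104211  -0.12570361  0.06287341]
```

Wrist heights agree with the spec (bar 0.193, lid 0.158, housing 0.152), and the push face is at lane y ≈ 0.190. Pushing now with force monitoring.

```bash
python3 - <<'E'
from plant import robot,get_image
from h import *
u=lane2w([0,1,0],[0,0,L0[2]])
robot.move_linear(lane2w([0,.228,.25],L0),max_speed=.3)
robot.move_linear(lane2w([0,.228,.121],L0),max_speed=.25)
f0=np.array(robot.get_wrist_force()); print("f0",f0.round(2))
y=.204
robot.move_linear(lane2w([0,y,.121],L0),max_speed=.05)
print(robot.get_clock())
robot.move_linear(lane2w([0,.10,.121],L0),max_speed=.06); print((np.array(robot.get_wrist_force())-f0)@u)
robot.move_linear(lane2w([0,.047,.121],L0),max_speed=.05); print((np.array(robot.get_wrist_force())-f0)@u)
y=.047
while y>.015:
    y-=.0015; robot.move_linear(lane2w([0,y,.121],L0),max_speed=.03)
    f=(np.array(robot.get_wrist_force())-f0)@u
    print(round(y,4),round(f,2),((robot.get_tool_pos()-np.r_[L0[:2],0])@rz(L0[2])).round(4)[:2])
    if f>18: break
print(robot.get_clock())
E
```

```text
f0 [-0.33 -0.63  1.24]
5.85
1.72847118836801
0.4655755781405441
0.0455 2.52 [0.     0.0456]
0.044 3.51 [0.0001 0.0441]
0.0425 5.56 [0.0002 0.0428]
0.041 9.54 [0.0011 0.0422]
0.0395 13.09 [0.0016 0.0418]
0.038 19.73 [0.0018 0.0415]
10.4417
```

It came to a firm stop about 8 mm before my predicted position, so I'll check in the images whether it's truly home.

```bash
python3 - <<'E'
from plant import robot,get_image
from h import *
print(np.array(robot.get_wrist_force()).round(2),np.array(robot.get_moment()).round(2))
out=[]
for n,(x0,y0,w,h) in {"top":(200,148,125,102),"scene":(175,160,115,120)}.items():
    d=get_image(n); im=d["color"]
    np.savez(f"pics/{n}1.npz",**{k:d[k] for k in("color","mtx","k1","R","t")})
    c=(np.array(d["mtx"]),float(d["k1"]),d["R"],d["t"])
    print(n,[proj(lane2w(p,L0),*c)[0].round(1).tolist() for p in([0,-.2,.05],[.123,-.19,.158],[-.123,-.19,.158],[.137,-.2,.09],[-.137,-.2,.09])])
    im=cv2.resize(im[y0:y0+h,x0:x0+w],(w*4,h*4) if n=="scene" else (w*4,h*4),interpolation=cv2.INTER_CUBIC)
    for x in range((x0//10+1)*10,x0+w,10): cv2.line(im,((x-x0)*4,0),((x-x0)*4,5 if x%50 else 14),(0,255,255),1)
    for y in range((y0//10+1)*10,y0+h,10): cv2.line(im,(0,(y-y0)*4),(5 if y%50 else 14,(y-y0)*4),(0,255,255),1)
    out.append(im)
H=480; out=[cv2.copyMakeBorder(o,0,H-o.shape[0],0,0,0) for o in out]
o=np.hstack(out); o=o[:, :]; s=min(1,800/o.shape[1]); print(s); cv2.imwrite("pics/home.png",cv2.resize(o,None,fx=s,fy=s,interpolation=cv2.INTER_AREA))
E
```

```text
[ 1.18 19.06  1.75] [ 6.22 -0.25 -0.03]
top [[302.0, 206.7], [307.2, 170.8], [298.2, 238.4], [308.0, 170.1], [298.4, 242.5]]
scene [[213.1, 236.0], [237.1, 244.2], [190.0, 193.1], [238.3, 259.2], [187.7, 203.2]]
0.8333333333333334
```

View pics/home.png

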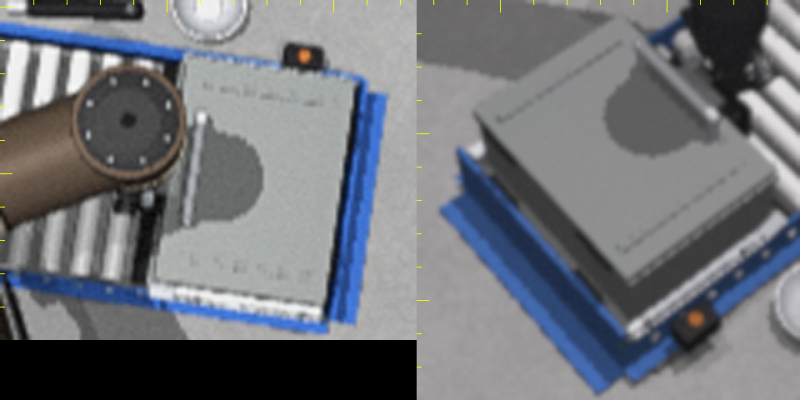

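The lid's edge lies parallel to the stop plate: (355,82)–(325,305) in the display against the predicted home edge, within 1 px in the top view. I'll push a little harder to confirm the stop. After that I'll back off, grip the handle and test the lid.

```bash
python3 - <<'E'
from plant import robot,get_image
from h import *
u=lane2w([0,1,0],[0,0,L0[2]])
loc=lambda:((robot.get_tool_pos()-np.r_[L0[:2],0])@rz(L0[2])).round(4)
y=.038
while y>.032:
    y-=.001; robot.move_linear(lane2w([0,y,.121],L0),max_speed=.03); robot.dwell(.1)
    f=np.array(robot.get_wrist_force())@u; print(round(y,4),round(f,2),loc())
    if f>30: break
y=loc()[1]
robot.move_linear(lane2w([0,y+.03,.121],L0),max_speed=.1)
robot.move_linear(lane2w([0,y+.03,.26],L0),max_speed=.3)
robot.command_gripper(1.0)
q=quat(-90); j=robot.inverse_kinematics(lane2w([0,-.03,.26],L0),q); print(np.round(j,2))
robot.movep(lane2w([0,.03,.30],L0),q); robot.dwell(.2)
snap(robot,get_image,"w3"); robot.move_linear(lane2w([0,-.03,.30],L0),max_speed=.2); robot.dwell(.2)
B=snap(robot,get_image,"w4")
for w in("w3","w4"): print([proj(lane2w(p,L0),*load(w))[0].round().tolist() for p in([-.055,-.032,.193],[.055,-.032,.193])])
A=np.load("pics/w3.npz")["color"]; cv2.imwrite("pics/w34.png",cv2.resize(np.hstack([A,B]),None,fx=.78,fy=.78))
print(robot.get_clock())
# final-pose feasibility
for th in(0,.5,1.,1.15):
    a=th+np.arctan2(.043,.158); r=.1637
    for tl in(0,.5*th,th):
        p=np.array([0,-.19+r*np.cos(a),.15+r*np.sin(a)]); z=np.array([0,-np.sin(tl),np.cos(tl)]) # tool back direction
        X=lane2w(p-z*.008,L0); j=robot.inverse_kinematics(X,quat(-90,tl)); print(th,round(tl,2),None if j is None else np.round(j,2))
E
```

```text
0.037 23.26 [0.0019 0.0413 0.1222]
0.036 26.47 [0.0019 0.0411 0.1225]
0.035 30.02 [0.0021 0.0408 0.1228]
[ 0.26  0.17 -0.21  0.   -1.2   1.18]
[[334.0, 265.0], [344.0, 123.0]]
[[259.0, 265.0], [260.0, 123.0]]
15.9
0 0 [ 0.26  0.23 -0.31  0.   -1.03  1.19]
0 0.0 [ 0.26  0.23 -0.31  0.   -1.03  1.19]
0 0 [ 0.26  0.23 -0.31  0.   -1.03  1.19]
0.5 0 [ 0.19  0.17 -0.21  0.   -1.19  1.26]
0.5 0.25 [ 0.02  0.19 -0.1  -0.26 -1.25  1.51]
0.5 0.5 [-0.16  0.25 -0.01 -0.51 -1.36  1.73]
1.0 0 [ 0.07  0.16 -0.13  0.   -1.28  1.38]
1.0 0.5 [-0.27  0.26  0.1  -0.5  -1.5   1.78]
1.0 1.0 [-0.55  0.43  0.22 -0.91 -1.79  1.99]
1.15 0 [ 0.02  0.16 -0.11  0.   -1.29  1.42]
1.15 0.57 [-0.36  0.3   0.16 -0.56 -1.58  1.84]
1.15 1.15 [-0.63  0.51  0.27 -1.01 -1.91  2.02]
```

View pics/w34.png

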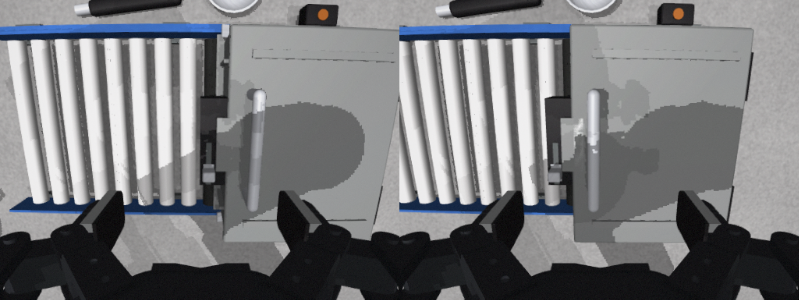

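The stop is stiff, with only 0.7 mm of give from 13 N to 30 N. The bar at (333,122)–(326,267) and (248,122)–(249,267) puts the case about 8 mm toward +y of my lane frame. I'll measure the stop itself to settle whether the lane frame or the case is off.

```bash
python3 - <<'E'
from plant import robot,get_image
from h import *
robot.move_linear(lane2w([-.03,-.13,.36],L0),max_speed=.25); robot.dwell(.2)
A=snap(robot,get_image,"w5"); robot.move_linear(lane2w([-.03,-.20,.36],L0),max_speed=.2); robot.dwell(.2)
B=snap(robot,get_image,"w6"); print(robot.get_clock())
a=A[:300,200:500]; b=B[:300,120:420]
cv2.imwrite("pics/w56.png",cv2.resize(np.hstack([a,b]),(800,400),interpolation=cv2.INTER_CUBIC))
for w in("w5","w6"): print([proj(lane2w(p,L0),*load(w))[0].round().tolist() for p in([0,-.19,.158],[0,-.182,.158],[0,-.205,.09],[.1,-.205,.09],[.1,-.19,.158])])
E
```

```text
17.5333
[[317.0, 144.0], [309.0, 144.0], [319.0, 137.0], [323.0, 49.0], [321.0, 37.0]]
[[247.0, 144.0], [239.0, 144.0], [261.0, 138.0], [262.0, 49.0], [246.0, 37.0]]
```

View pics/w56.png

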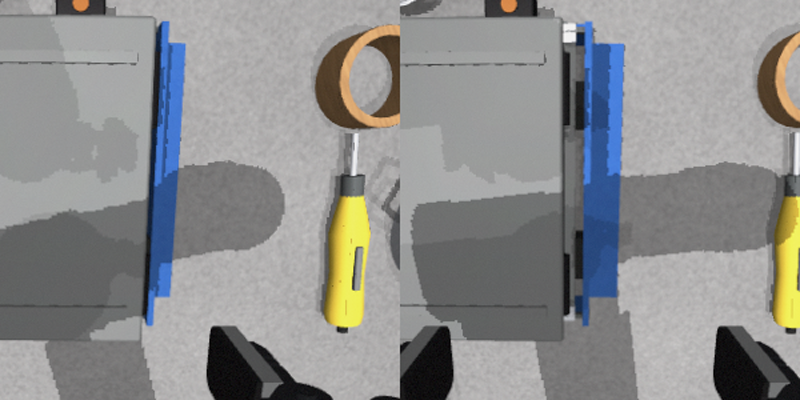

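The stop plate's inner face is at (257,144) in w6 with bumpers about 8 mm thick, and the lid edge at (242,144) is 6–7 mm from the bumper plane. That is what a home case should show, so the case is home and my lane frame was about 8 mm off along y. I'll correct it, then grip the handle and try the lid.

```bash
cat >> h.py <<'E'
# corrected home frame: bar seen at L0-lane y -0.0238 (should be -0.032)
LH=L0.copy(); LH[:2]+=(lane2w([0,.0082,0],[0,0,L0[2]]))[:2]
uL=lane2w([0,1,0],[0,0,L0[2]])
A0=np.arctan2(.043,.158); RB=np.hypot(.043,.158)
def lidpose(th,k=.5,dy=0.,dz=0.):
    a=th+A0; tl=k*th
    p=np.array([0,-.19+RB*np.cos(a)+dy,.15+RB*np.sin(a)+dz])-np.array([0,-np.sin(tl),np.cos(tl)])*.008
    return lane2w(p,LH),quat(-90,tl)
E
python3 - <<'E'
from plant import robot,get_image
from h import *
dy=-.001
p,q=lidpose(0,dy=dy)
robot.move_linear(p+[0,0,.075],max_speed=.25)
robot.move_linear(p,max_speed=.1)
F=lambda:np.array(robot.get_wrist_force())
f0=F(); print("f0",f0.round(2))
robot.command_gripper(0.0,effort=50); robot.dwell(.3)
print("open",robot.get_opening(),robot.get_grasp_force(),(F()-f0).round(2),"u",((F()-f0)@uL).round(2))
for dz in np.arange(.0015,.0125,.0015):
    robot.move_linear(p+[0,0,dz],max_speed=.03); robot.dwell(.1)
    f=F()-f0; print(round(dz,4),f.round(2),round(f@uL,2),(robot.get_tool_pos()-p)[2].round(4))
    if f[2]<-16: break
print(robot.get_clock())
E
```

```text
f0 [0.08 0.15 0.4 ]
open 0.12284483446266059 48.62471580505371 [-1.08  4.71  2.49] u 4.54
0.0015 [-0.52  5.4  -0.73] 5.3 0.0014
0.003 [ 0.23  5.58 -1.37] 5.56 0.003
0.0045 [-0.36  3.27 -1.08] 3.2 0.0045
0.006 [ 2.19 -1.35 -2.76] -1.07 0.006
0.0075 [ 2.58 -2.06 -5.  ] -1.72 0.0074
0.009 [ 1.66 -2.44 -4.72] -2.21 0.009
0.0105 [ 0.47 -1.26 -3.68] -1.19 0.0105
0.012 [ 0.97 -0.89 -5.11] -0.76 0.012
23.175
```

No firm stop at 5 mm: the bar has risen 12 mm with only 3–5 N, so the lid appears free. I'll go a little further along the arc, then look.

```bash
python3 - <<'E'
from plant import robot,get_image
from h import *
F=lambda:np.array(robot.get_wrist_force())
for th in(.10,.14,.18,.22):
    p,q=lidpose(th,dy=-.0025); robot.move_linear(p,frame=q,max_speed=.04); robot.dwell(.1)
    f=F(); print(th,f.round(2),round(f@uL,2),robot.get_opening(),robot.get_grasp_force())
    if abs(f).max()>18: break
print(robot.get_clock())
S=get_image("scene")["color"][110:270,180:380]
cv2.imwrite("pics/lift.png",cv2.resize(S,(700,560),interpolation=cv2.INTER_CUBIC))
E
```

```text
0.1 [-0.57  8.47 -0.66] 8.34 0.11857849218611405 49.10027503967285
0.14 [-0.91  8.3   0.79] 8.13 0.1162786491419012 49.00682330131531
0.18 [-1.29  9.12  1.89] 8.89 0.11929974947404826 48.96753251552582
0.22 [-1.77  9.37  1.22] 9.07 0.11900840057237101 48.92018437385559
24.8333
```

View pics/lift.png

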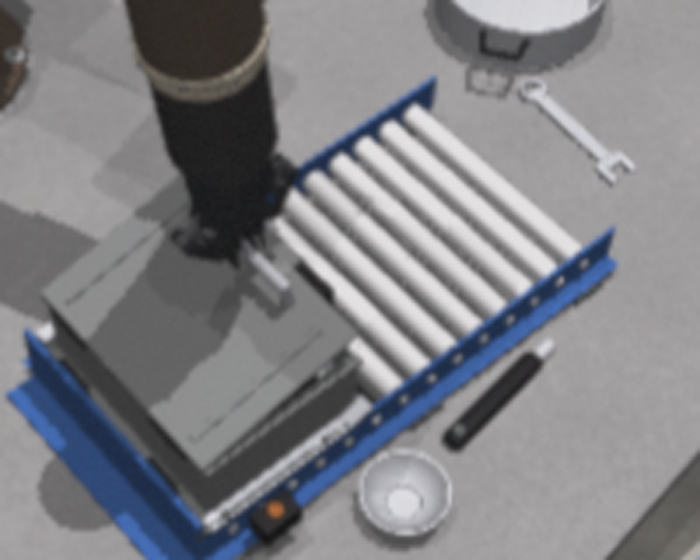

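The lid shows a wedge gap at about (320,370) and the case still sits at the stop, so the catch wasn't holding and the latch isn't needed. Raising on, keeping a light push toward the stop.

```bash
python3 - <<'E'
from plant import robot,get_image
from h import *
F=lambda:np.array(robot.get_wrist_force())
dy=-.0025
for th in np.arange(.30,1.18,.0725):
    p,q=lidpose(th,dy=dy); robot.move_linear(p,frame=q,max_speed=.06); robot.dwell(.05)
    f=F(); fu=f@uL; print(round(th,3),f.round(2),round(fu,2),round(dy,4),round(robot.get_grasp_force(),1))
    if abs(f).max()>30: break
    if fu>9: dy+=.001
    if fu<4: dy-=.001
robot.dwell(.5); T=Ro.from_quat(np.roll(robot.get_eef_rot(),-1)).as_matrix(); g=robot.get_tool_pos()-.008*T[:,2]
l=(g-np.r_[LH[:2],0])@rz(LH[2]); print("bar lane",l.round(4),"lid angle",np.degrees(np.arctan2(l[2]-.15,l[1]+.19)-A0),"r",np.hypot(l[2]-.15,l[1]+.19),RB)
print(F().round(2),F()@uL,robot.get_clock(),robot.get_opening())
E
```

```text
0.3 [-0.78  9.61  2.66] 9.44 -0.0025 48.8
0.372 [-0.67  9.09  4.01] 8.93 -0.0015 48.9
0.445 [-1.28 10.7   3.87] 10.46 -0.0015 48.9
0.518 [-1.14  9.06  4.69] 8.85 -0.0005 48.9
0.59 [-1.46  9.15  4.93] 8.9 -0.0005 48.9
0.663 [-1.49  8.77  5.67] 8.52 -0.0005 48.8
0.735 [-2.52  8.98  9.08] 8.6 -0.0005 48.8
0.808 [-1.63  9.01  7.39] 8.74 -0.0005 48.9
0.88 [-2.31  8.24  9.78] 7.89 -0.0005 48.9
0.953 [-2.69  7.11 10.74] 6.72 -0.0005 48.9
1.025 [-2.39  7.38 11.26] 7.02 -0.0005 49.0
1.098 [-3.27  5.47 14.64] 5.02 -0.0005 49.1
1.17 [-4.14  5.41 16.25] 4.85 -0.0005 49.3
bar lane [-0.0007 -0.1684  0.3145] lid angle 67.29792892911365 r 0.16594398886282516 0.16374675569305183
[-3.7   4.81 16.28] 4.315620807063549 30.4833 0.11818407250004524
```

The lid is at about 67° and the grip is firm at 49 N, but 16 N is pressing down radially on the hinge. I'll relieve that, confirm, and hand in.

```bash
python3 - <<'E'
from plant import robot
from h import *
p,q=lidpose(1.17,dy=-.0005)
for dz in(.0015,.003,.0045):
    robot.move_linear(p+[0,0,dz],frame=q,max_speed=.03); robot.dwell(.3)
    f=np.array(robot.get_wrist_force()); print(dz,f.round(2))
    if f[2]<5: break
robot.dwell(.5); T=Ro.from_quat(np.roll(robot.get_eef_rot(),-1)).as_matrix(); g=robot.get_tool_pos()-.008*T[:,2]
l=(g-np.r_[LH[:2],0])@rz(LH[2]); ang=np.degrees(np.arctan2(l[2]-.15,l[1]+.19)-A0)
print(ang,robot.get_opening(),robot.get_grasp_force(),robot.get_clock())
if 64<ang<72 and robot.get_grasp_force()>40: print(robot.job_done())
E
```

```text
0.0015 [-3.85  3.82 11.24]
0.003 [-5.15  3.93  2.9 ]
67.37284900699916 0.11480067352872972 49.32010352611542 32.0833
the job is handed in; nothing more can be done
None
```

I pushed the case home against the bay stop and tried the lid by its handle: it rose freely, so I left the release tab alone. I raised the lid to about 67° (worked out from the gripper pose) and handed in at about 32 s, still holding it open by the handle.

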